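# Hang the parts caddy from an S-hook on the bench rail

### The job

Lift the yellow S-hook out of its grey rest, hook it over the steel rail between the two blue collars and let go of it. Then hang the blue parts caddy by its carrying bar in the hook's lower curl and leave it hanging there freely, level and still. Keep the caddy roughly upright all the way, and do not knock the calipers or the flux pot about.

Things in the scene. Friction and masses are not known exactly. Their poses are not given: they have to be found in the camera images.
- rail: Fixed bench rail: a level steel bar, 12 mm diameter, along its y axis, held at its +y end by one post (20 mm thick) at y = 110 mm; its free -y end is at y = -112 mm. Two blue collars (22 mm diameter) leave the bar bare between them from y = -50 to +30 mm. Origin on the bench; x points away from the robot (within 0.15 rad), z up. Wall trunking stands 100 mm behind it.
- rail_mid (a point): Point on the rail's centre line at y = 0, 270 mm above the bench (axes as the rail's).
- hook_rest: Fixed grey block, 76 x 50 x 36 mm, with an upright slot 34 mm (x) by 14 mm (y), 32 mm deep, in which the S-hook stands; origin at the centre of its underside, z up.
- s_hook: Loose yellow S-hook, 60 g, 170 mm tall: a strip 5 mm thick, 12 mm wide (along y), bent in the x-z plane. Origin at its lowest point, z up. Starts upright in the rest, bottom 4 mm above the bench, leaning at most 0.1 rad, x away from the robot within 0.5 rad. The strip rises from the lower curl at x = 13.5 mm to z = 52, crosses to x = -13.5 mm at z = 72 and goes on up to the upper curl.
- hook_seat (a point): Centre of the upper curl (inner radius 11 mm), at x = 0, z = 108 mm on the hook. Its mouth is on the +x side: the tip, at x = 13.5 mm, ends at z = 100 mm. The rail enters from +x below the tip, its centre at hook height 80 to 93 mm; then the hook goes down about 28 mm onto it. Hung, this point lies 5 mm below the rail's centre line, and the hook swings freely.
- hook_curl (a point): Centre of the lower curl (inner radius 11 mm), at x = 0, z = 16 mm on the hook. Its mouth is on the -x side: the tip, at x = -13.5 mm, ends at z = 24 mm. The caddy's bar enters from -x over the tip, its centre at hook height 29 to 54 mm, and goes down about 33 mm; seated, its centre is 7 mm below this point. Axes as the hook's.
- hook_tab (a point): Centre of the black grip tab on top of the hook: 24 mm (x), 10 mm (y), from z = 122 to 170 mm on the hook; pinch it across y. Axes as the hook's.
- caddy: Loose blue open parts caddy, tray 140 (x) x 92 (y) mm, walls 42 mm high, 0.14 to 0.22 kg, on the bench. Origin at the centre of the tray's underside, z up, x away from the robot within 0.3 rad. Adapters and caps are fixed in it. A black grip plate stands in front of it. It balances level (within 0.1 rad) under its bar.
- caddy_grip (a point): Middle of the top edge of the black upright grip plate, 108 mm to -x of the tray's centre, 54 mm above its underside: 8 mm thick (x), 40 mm wide (y), free from z = 10 to 54 mm with 34 mm of room between it and the tray. Pinch it from above, across x.
- caddy_bar (a point): Middle of the steel carrying bar, on its centre line, 105 mm above the caddy's underside: 8 mm diameter, along y over the caddy's centre, straight for 72 mm, on two uprights at y = -45 and +45 mm.
- calipers: Loose digital calipers lying flat, 68 x 205 x 15 mm; leave alone.
- flux_pot: Loose amber pot with white lid, 37 mm across and 28 mm high; leave alone.
Mind the look-alikes: they are no part of the job. Of the things like the s_hook, leave any that is purple; of the rest the smaller one is meant.

How it is judged:
By the outcome, as a careful person would: the job done as asked, in the order asked, and still so for the second after the job is handed in, with the robot touching nothing.
It also fails if it takes over 72 s, if anything falls off the work surface, if the arm or the gripper's body presses on something with over 40 N, if the wrist force passes 120 N, or if a joint passes its speed limit or range.

### The arm

A 6-joint arm with a two-finger parallel gripper is mounted at the origin on the work surface; the furniture and walls round the work are solid. World frame = base frame: x ahead of the robot, y to its left, z up, the work surface at z = 0. Lengths are in m, angles in rad, forces in N, time in s.
With the tool pointing down it reaches from about 0.325 to 0.775 m from the base axis. Payload 5.5 kg.
Tool frame: the origin (TCP) lies between the finger pads; the fingertips stand 19 mm ahead of it and the grasp point (between the pads) is the TCP; z points along the fingers, y is the line along which they close (so a half turn about z gives the same grasp; the last joint's range is limited). The gripper opens to 88 mm and grips with 3 to 60 N. Pads are 20 mm wide; open, the fingers measure 115 mm over their backs; the gripper's body (75 mm by 178 mm) begins 61 mm behind the grasp point.
Start: joints at [-1.4, 0.091, 1.231, -0, 1.82, -0.057], TCP at [0.135, -0.585, 0.242] pointing down, gripper open.
Joint ranges: [-2.87, 2.87], [-0.86, 2.18], [0.17, 2.46], [-1.51, 4.65], [0.06, 2.69], [-2.65, 2.65]. Speed limits (rad/s): [2.57, 2.57, 3.01, 3.14, 3.14, 3.14].

### API

Orientations are given as a rotation vector (axis times angle).
In Python, from workcell import state, get_image, camera_params, finish_job gives the robot as it stands. The module is installed in compiled form; this text tells all that it offers.
- The arm moves only by the tool carry_out, never from a script. Its argument "increments" is a list of rows, each an object of numbers: "hand": the opening, from -1 (shut) to 1 (fully open); "x", "y", "z": the shift along the tool's x, y, z in cm; "ax", "ay", "az": the turn, a rotation vector about the tool's x, y, z in rad. A call has 1 to 20 rows; each row is the pose to reach, as a shift and turn from the pose commanded when the call began, along the tool's axes at that moment; what a row does not reach only later rows make up. A row lasts 1/8 s, in which the tool goes at most 62.5 mm and 10.7 degrees, less where a joint would pass 70% of its speed; a pose out of reach is approached as far as the arm can. A call with a gripper value outside its range is refused whole. The fingers move at their own pace and stop on an object; the grip force is fixed at half the most. Time passes only in rows, so rows that repeat a pose let the fingers close. It gives the time, the measured TCP pose, the force, the opening and the grip force at its end, in the units of the state.
- state(): the state, without advancing time (a new reading comes with each control period).
- get_image(name): name is "scene" or "top"; returns (picture, depth): 480x640x3 uint8, red, green, blue; 480x640 float32, m along the optical axis (not along the pixel's ray), 0 where there is no reading.
- camera_params(name): a dict with "mtx" (3x3 intrinsics, pixels), "view" (4x4, takes a point from world to camera coordinates). Camera axes: x right, y down, z forward; pixel columns grow to the right and rows downward; lengths in m; the calibration is good to about 2 mm. A picture is of the moment at which its call begins. camera_params takes no time and is no camera call.
- finish_job(): hands the job in; it is judged then, once.
The state is a dict: "time": time; "qpos": joint angles; "joint_velocities": joint speeds; "joint_torque": joint torques, N m; "position": TCP position; "orientation": TCP orientation; "force": force on the tool from outside, world axes, zero at the start; "moment": the same for the moment, N m; "gripper_width": finger opening in m; "gripper_force": force on a finger pad.
Only numpy, scipy, OpenCV 4.12 (cv2) and the standard library are available. Lean on these libraries where they do the work, as an engineer would, in place of code of your own. Each camera call takes 0.05 s, during which the arm holds its last target. There are 200 camera calls.

## Working session

There is one attempt and no reset: what is moved stays moved. The work goes in short steps, Python scripts to look and compute and a tool call to move; the robot and the scene stay as the last step left them, time stands still between calls to the robot, and variables do not carry over. Pictures are saved under pics/ and viewed, at most 10 in all, crops included, and the job is handed in when it is done.

Besides the shell and the picture viewer there is one more tool, called after ">>>" as a command line: name --argument value ..., lists and objects as JSON in quotes. carry_out: Moves the arm, as the interface text tells. Its arguments: {"type":"object","properties":{"increments":{"type":"array"}},"required":["increments"]}

```bash
mkdir -p pics; cat > h.py <<'E'
import numpy as np, cv2
from workcell import *
from scipy.spatial.transform import Rotation as R
def cap(n):
    im,d=get_image(n); return im,d,camera_params(n)
def cloud(d,p):
    v,u=np.mgrid[:480,:640]; K=p['mtx']; 
    pc=np.stack([(u-K[0,2])/K[0,0]*d,(v-K[1,2])/K[1,1]*d,d],-1)
    T=np.linalg.inv(p['view']); return pc@T[:3,:3].T+T[:3,3]
E
python3 - <<'E'
from h import *
for n in ['scene','top']:
    im,d,p=cap(n); cv2.imwrite(f'pics/{n}0.png',im[:,:,::-1]); np.savez(f'{n}0.npz',im=im,d=d,w=cloud(d,p))
    print(n,np.linalg.inv(p['view']).round(3).tolist(),p['mtx'].round(1).tolist(),(d>0).mean())
print(state())
E
```

```text
scene [[-0.962, -0.241, 0.125, 0.222], [-0.271, 0.84, -0.469, 0.702], [0.008, -0.486, -0.874, 1.676], [0.0, 0.0, 0.0, 1.0]] [[622.9, 0.0, 329.9], [0.0, 622.9, 242.2], [0.0, 0.0, 1.0]] 0.996044921875
top [[0.001, -0.984, 0.179, 0.239], [-1.0, -0.003, -0.009, -0.089], [0.01, -0.179, -0.984, 1.383], [0.0, 0.0, 0.0, 1.0]] [[536.6, 0.0, 313.2], [0.0, 536.6, 237.2], [0.0, 0.0, 1.0]] 0.9959895833333333
{'time': 0.1, 'qpos': array([-1.39970001e+00,  9.18008437e-02,  1.23176012e+00, -1.78195697e-05,
        1.81980475e+00, -5.67063797e-02]), 'joint_velocities': array([-0.00116037,  0.00020459, -0.00268028,  0.00217244,  0.00090962,
        0.00133797]), 'joint_torque': array([ 2.69474673e-03, -4.47855735e+01, -4.07570994e+01,  7.01023685e-02,
        2.84325506e-02, -1.17820719e-04]), 'position': array([ 0.13545171, -0.5842713 ,  0.2406126 ]), 'orientation': array([-3.11947899e+00, -3.56850513e-01,  1.86192043e-04]), 'force': array([ 0.60658618, -1.04760729, -0.73100066]), 'moment': array([ 0.01494468, -0.01745959,  0.02073188]), 'gripper_force': 0.0, 'gripper_width': 0.087800597865979}
```

View pics/scene0.png

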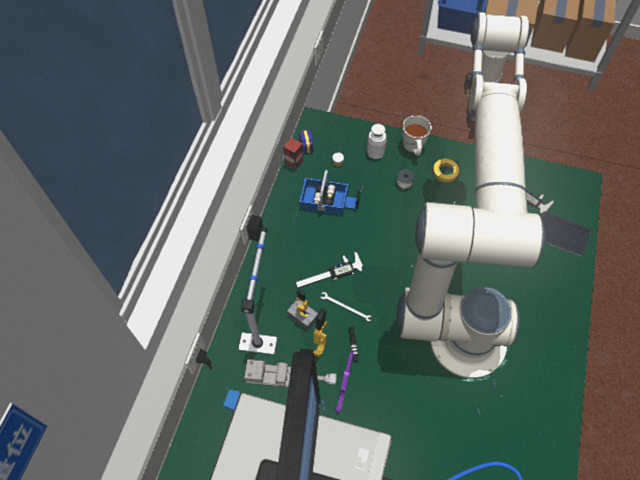

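View pics/top0.png

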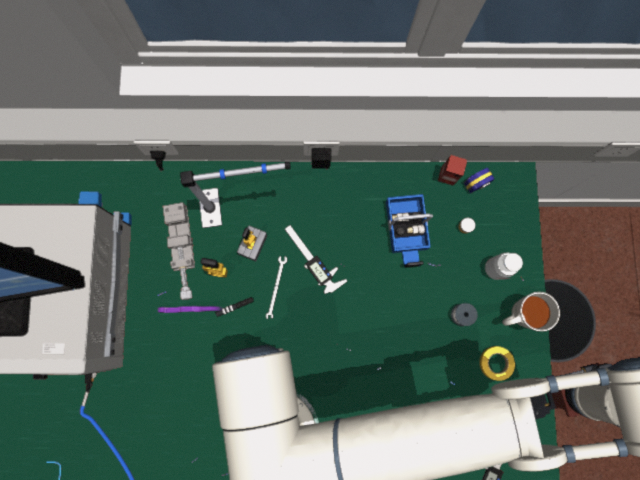

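The scene image shows the yellow hook in its rest at about (302,310), the rail with its blue collars near (257,265) and the caddy at (328,197). In the top image these are at (252,242), (235,172) and (410,228). The bigger hook at top (214,268) and the purple one at (190,310) are decoys.

```bash
cat > m.py <<'E'
from h import *
tiles=[]
for n,(a,b,c,e) in {'top':(225,280,215,275),'scene':(280,335,275,335)}.items():
    f=np.load(n+'0.npz'); im,w=f['im'],f['w']
    hsv=cv2.cvtColor(im,cv2.COLOR_RGB2HSV).astype(int); H,S,V=hsv[...,0],hsv[...,1],hsv[...,2]
    tiles.append(cv2.resize(im[c:e,a:b],(400,430),interpolation=cv2.INTER_CUBIC))
    m=np.zeros(H.shape,bool); m[c:e,a:b]=1
    z=w[...,2]
    g=m&(S<60)&(z>.025)&(z<.045); print(n,'rest',g.sum(),w[g].mean(0).round(4),cv2.minAreaRect((w[g][:,:2]*1000).astype(np.float32)))
    y=m&(H>15)&(H<32)&(S>130)&(V>60)&(z>.04); print('yellow',y.sum(),w[y].mean(0).round(4),w[y].min(0).round(3),w[y].max(0).round(3))
    t=m&(z>.128)&(z<.2)&(V<90); print('tab',t.sum(),w[t].mean(0).round(4),w[t].min(0).round(3),w[t].max(0).round(3))
    tt=t&(z>.165)
    if tt.sum()>5: print('tabtop',tt.sum(),cv2.minAreaRect((w[tt][:,:2]*1000).astype(np.float32)),w[tt][:,2].mean())
    # rail
    r=(z>.255)&(z<.29)&(w[...,0]>.4)&(w[...,0]<.9)&(w[...,1]>-.1)&(w[...,1]<.35)
    rb=r&(H>100)&(H<125)&(S>150); 
    k,lab,st,ce=cv2.connectedComponentsWithStats(rb.astype(np.uint8))
    for i in range(1,k):
        if st[i,4]>8: print('collar',ce[i].round(),st[i,4],w[lab==i].mean(0).round(4),w[lab==i].max(0).round(3))
    rs=r&(S<60)&(z>.262); 
    if rs.sum()>10:
        P=w[rs]; 
        for _ in range(3):
            l=cv2.fitLine(P.astype(np.float32),cv2.DIST_HUBER,0,.01,.01).ravel(); dd=np.linalg.norm(np.cross(P-l[3:],l[:3]),axis=1); P=P[dd<.012]
        s=(P-l[3:])@l[:3]; print('rail',len(P),l.round(4),(l[3:]+np.outer([s.min(),s.max()],l[:3])).round(3).tolist())
    # caddy
    box=(w[...,0]>.4)&(w[...,0]<.8)&(w[...,1]<-.2)&(w[...,1]>-.55)
    cb=box&(H>100)&(H<125)&(S>150)&(z>.03)&(z<.05); k,lab,st,ce=cv2.connectedComponentsWithStats(cb.astype(np.uint8)); i=1+np.argmax(st[1:,4]); 
    print('tray rim',st[i],cv2.minAreaRect((w[lab==i][:,:2]*1000).astype(np.float32)))
    bb=box&(z>.09)&(z<.125); print('bar',bb.sum(),w[bb].mean(0).round(4), cv2.minAreaRect((w[bb][:,:2]*1000).astype(np.float32)),w[bb][:,2].max())
    gp=box&(z>.046)&(z<.062)&(V<110)&(S>0); k,lab,st,ce=cv2.connectedComponentsWithStats(gp.astype(np.uint8))
    for i in range(1,k):
        if st[i,4]>8: print('grip?',ce[i].round(),st[i,4],w[lab==i].mean(0).round(4),cv2.minAreaRect((w[lab==i][:,:2]*1000).astype(np.float32)))
for n,(a,b,c,e) in {'top':(380,440,185,275),'scene':(290,370,160,220)}.items():
    f=np.load(n+'0.npz'); tiles.append(cv2.resize(f['im'][c:e,a:b],(400,430),interpolation=cv2.INTER_CUBIC))
o=np.vstack([np.hstack(tiles[:2]),np.hstack(tiles[2:])])[:,:,::-1]; cv2.imwrite('pics/c1.png',cv2.resize(o,(560,600)))
E
python3 m.py
```

```text
top rest 408 [0.4649 0.0514 0.0357] ((469.7998962402344, 54.746795654296875), (50.79092788696289, 76.2857894897461), 67.23469543457031)
yellow 102 [0.4571 0.0615 0.0931] [0.385 0.045 0.044] [0.485 0.116 0.159]
tab 64 [0.4679 0.0543 0.1678] [0.458 0.048 0.146] [0.479 0.063 0.178]
tabtop 45 ((468.64410400390625, 55.00688552856445), (10.04392147064209, 22.197589874267578), 69.0995101928711) 0.17311915515974055
collar [264. 168.] 37 [0.5889 0.0064 0.2779] [0.6   0.011 0.283]
collar [222. 174.] 37 [0.5761 0.0951 0.278 ] [0.588 0.1   0.284]
rail 36 [0.8584 0.     0.513  0.8257 0.336  0.2782] [[0.817, 0.336, 0.273], [0.835, 0.336, 0.284]]
tray rim [392 223  39  29 200] ((484.5413818359375, -349.7098693847656), (65.16556549072266, 93.44165802001953), 6.065609455108643)
bar 1015 [ 0.6603 -0.3915  0.104 ] ((603.0481567382812, -375.162353515625), (179.28564453125, 348.6194152832031), 0.05235002934932709) 0.12490887031877485
grip? [366. 157.] 68 [ 0.6908 -0.2397  0.0536] ((690.3345336914062, -240.24929809570312), (80.14563751220703, 4.683200836181641), 89.67601013183594)
grip? [417. 158.] 122 [ 
[... 1992 characters left out ...]
((691.8583374023438, -421.4458923339844), (5.926215648651123, 45.24236297607422), 0.16695043444633484)
grip? [274. 173.] 10 [ 0.6932 -0.3628  0.0532] ((693.8129272460938, -364.66009521484375), (3.2979986667633057, 28.26475715637207), 0.19618141651153564)
grip? [265. 195.] 15 [ 0.693  -0.2737  0.0535] ((692.6930541992188, -272.6597900390625), (3.122706890106201, 39.89316940307617), 0.49512866139411926)
grip? [357. 196.] 31 [ 0.4167 -0.3512  0.0528] ((417.0541687011719, -351.6642761230469), (8.20924186706543, 41.66661071777344), 5.310978889465332)
grip? [260. 207.] 17 [ 0.6927 -0.2278  0.0541] ((693.203857421875, -228.26214599609375), (3.139406204223633, 45.67181396484375), 1.6891393661499023)
```

View pics/c1.png

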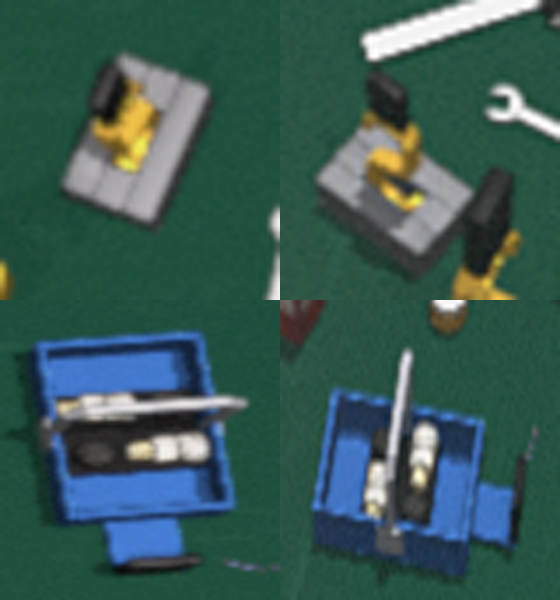

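The close-ups confirm the tab's long side, the rest, the caddy's grip plate and its bar. I have enough to move above the hook.

```bash
cat >> h.py <<'E'
def inc(p,yaw,s=None,lean=0,axis=(0,1,0)):
    "increments to TCP p, tool x at world yaw, tool down, extra world-frame rotation lean about axis"
    s=s or state(); T=R.from_rotvec(s['orientation'])
    c,n=np.cos(yaw),np.sin(yaw); G=R.from_rotvec(lean*np.array(axis))*R.from_matrix(np.array([[c,n,0],[n,-c,0],[0,0,-1]]))
    print('xyz cm',(T.inv().apply(np.array(p)-s['position'])*100).round(2),'rot',(T.inv()*G).as_rotvec().round(3),'| pos',s['position'].round(4))
E
python3 -c "
from h import *
inc([.4695,.057,.255],-.375)"
```

```text
xyz cm [ 47.02 -54.93  -1.34] rot [-0.002  0.     0.603] | pos [ 0.1355 -0.5843  0.2406]
```

>>> carry_out --increments '[{"hand": 1,"x": 0,"y": 0,"z": -3,"ax": 0,"ay": 0,"az": 0},{"hand": 0.3,"x": 47,"y": -54.9,"z": -3,"ax": 0,"ay": 0,"az": 0.6},{"hand": 0.3,"x": 47,"y": -54.9,"z": -3,"ax": 0,"ay": 0,"az": 0.6},{"hand": 0.3,"x": 47,"y": -54.9,"z": -3,"ax": 0,"ay": 0,"az": 0.6},{"hand": 0.3,"x": 47,"y": -54.9,"z": -3,"ax": 0,"ay": 0,"az": 0.6},{"hand": 0.3,"x": 47,"y": -54.9,"z": -3,"ax": 0,"ay": 0,"az": 0.6},{"hand": 0.3,"x": 47,"y": -54.9,"z": -3,"ax": 0,"ay": 0,"az": 0.6},{"hand": 0.3,"x": 47,"y": -54.9,"z": -3,"ax": 0,"ay": 0,"az": 0.6},{"hand": 0.3,"x": 47,"y": -54.9,"z": -3,"ax": 0,"ay": 0,"az": 0.6},{"hand": 0.3,"x": 47,"y": -54.9,"z": -3,"ax": 0,"ay": 0,"az": 0.6},{"hand": 0.3,"x": 47,"y": -54.9,"z": -3,"ax": 0,"ay": 0,"az": 0.6},{"hand": 0.3,"x": 47,"y": -54.9,"z": -3,"ax": 0,"ay": 0,"az": 0.6},{"hand": 0.3,"x": 47,"y": -54.9,"z": -3,"ax": 0,"ay": 0,"az": 0.6},{"hand": 0.3,"x": 47,"y": -54.9,"z": -1.4,"ax": 0,"ay": 0,"az": 0.6},{"hand": 0.3,"x": 47,"y": -54.9,"z": -1.4,"ax": 0,"ay": 0,"az": 0.6},{"hand": 0.3,"x": 47,"y": -54.9,"z": -1.4,"ax": 0,"ay": 0,"az": 0.6}]'

```text
time: 2.1
position: [0.469, 0.0553, 0.2556]
orientation: [3.087, -0.584, -0.0]
force: [0.7, 0.2, -0.4]
gripper_width: 0.0568
gripper_force: 0.0
```

```bash
python3 - <<'E'
from h import *
inc([.4695,.057,.153],-.375)
for n,(a,b,c,e) in {'top':(205,305,195,295),'scene':(255,355,260,360)}.items():
    im,d,p=cap(n); np.savez(n+'1.npz',im=im,d=d,w=cloud(d,p))
    cv2.imwrite(f'pics/{n}1.png',cv2.resize(im[c:e,a:b,::-1],(400,400)))
a=np.hstack([cv2.imread('pics/top1.png'),cv2.imread('pics/scene1.png')]);cv2.imwrite('pics/c2.png',a)
E
```

```text
xyz cm [-1.000e-02 -1.800e-01  1.026e+01] rot [0.    0.    0.001] | pos [0.469  0.0553 0.2556]
```

View pics/c2.png

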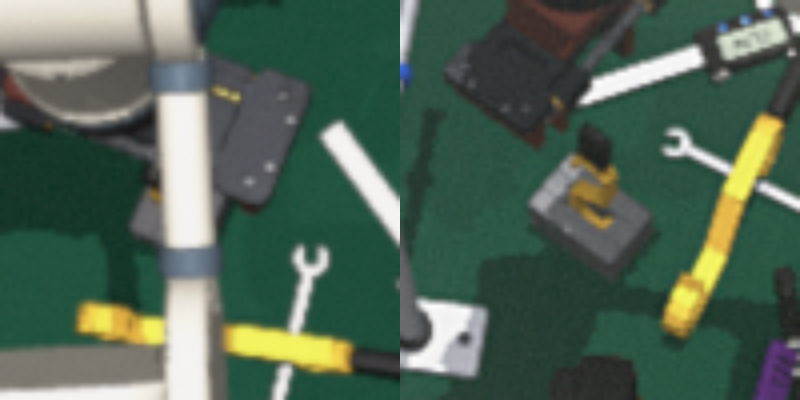

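The big decoy hook stood taller than I assumed and now lies tipped over on the bench, at about (690,230) in the right crop. The target hook in its rest looks undisturbed. I'll check the calipers and re-measure the tab.

```bash
python3 - <<'E'
from h import *
f0=np.load('scene0.npz');f=np.load('scene1.npz'); im,w=f['im'],f['w']
d=np.abs(f0['im'].astype(int)-im).max(-1)
c=np.s_[250:295,325:368]; print('calip diff scene',(d[c]>60).sum())
t0=np.load('top0.npz');t=np.load('top1.npz');print('calip diff top',(np.abs(t0['im'].astype(int)-t['im']).max(-1)[225:295,300:350]>60).sum())
for g in (f0,f):
    V=g['im'].max(-1); m=np.zeros(V.shape,bool); m[285:307,292:312]=1; w_=g['w']
    m&=(V<80)&(w_[...,2]>.13)&(w_[...,2]<.185); P=w_[m]
    print(m.sum(),P.mean(0).round(4),P.max(0).round(3)); q=P[P[:,2]>.168]; print(len(q),cv2.minAreaRect((q[:,:2]*1000).astype(np.float32)))
H=cv2.cvtColor(im,cv2.COLOR_RGB2HSV).astype(int)
y=(H[...,0]>15)&(H[...,0]<32)&(H[...,1]>150)&(H[...,2]>90)&(w[...,0]<.46)&(w[...,0]>.2)&(w[...,1]>-.1)&(w[...,1]<.25); P=w[y]; print('decoy',P.min(0).round(3),P.max(0).round(3))
print((t0['w'][255:280,200:230,2]).max())
E
```

```text
calip diff scene 334
calip diff top 0
73 [0.4708 0.0639 0.1628] [0.483 0.07  0.179]
37 ((471.26641845703125, 62.303646087646484), (11.258532524108887, 23.056827545166016), 67.07810974121094)
71 [0.4635 0.0668 0.1633] [0.476 0.074 0.182]
33 ((464.47113037109375, 64.68585205078125), (11.389788627624512, 23.353614807128906), 70.82270050048828)
decoy [ 0.358 -0.047 -0.005] [0.459 0.13  0.133]
1.3833171322973168
```

```bash
python3 -c "
from h import *
inc([.4635,.060,.151],-.345)"
```

```text
xyz cm [-0.71 -0.21 10.52] rot [-0.    -0.001 -0.029] | pos [0.4692 0.0554 0.2563]
```

>>> carry_out --increments '[{"hand": 0.3,"x": -0.7,"y": -0.2,"z": 1,"ax": 0,"ay": 0,"az": -0.03},{"hand": 0.3,"x": -0.7,"y": -0.2,"z": 5,"ax": 0,"ay": 0,"az": -0.03},{"hand": 0.3,"x": -0.7,"y": -0.2,"z": 8,"ax": 0,"ay": 0,"az": -0.03},{"hand": 0.3,"x": -0.7,"y": -0.2,"z": 10.5,"ax": 0,"ay": 0,"az": -0.03},{"hand": 0.3,"x": -0.7,"y": -0.2,"z": 10.5,"ax": 0,"ay": 0,"az": -0.03},{"hand": 0.3,"x": -0.7,"y": -0.2,"z": 10.5,"ax": 0,"ay": 0,"az": -0.03}]'

```text
time: 2.95
position: [0.4638, 0.0609, 0.1517]
orientation: [-3.095, 0.534, -0.002]
force: [-1.2, 0.3, -0.1]
gripper_width: 0.0571
gripper_force: 0.0
```

```bash
python3 - <<'E'
from h import *
tt=[]
for n,(a,b,c,e) in {'top':(205,305,195,295),'scene':(255,355,260,360)}.items():
    im,d,p=cap(n); np.savez(n+'2.npz',im=im,d=d,w=cloud(d,p))
    tt.append(cv2.resize(im[c:e,a:b,::-1],(400,400),interpolation=cv2.INTER_CUBIC))
cv2.imwrite('pics/c3.png',np.hstack(tt))
E
```

```text
(no output)
```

View pics/c3.png

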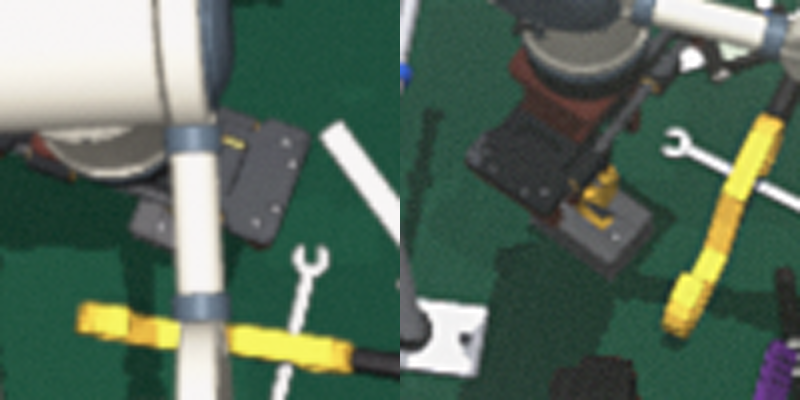

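The gripper straddles the tab, with the hook showing below it at about (600,185) in the right crop. I'll close on it and lift.

>>> carry_out --increments '[{"hand": -1,"x": 0,"y": 0,"z": 0},{"hand": -1,"x": 0,"y": 0,"z": 0},{"hand": -1,"x": 0,"y": 0,"z": 0},{"hand": -1,"x": 0,"y": 0,"z": 0},{"hand": -1,"x": 0,"y": 0,"z": 0},{"hand": -1,"x": 0,"y": 0,"z": 0},{"hand": -1,"x": 0,"y": 0,"z": -1},{"hand": -1,"x": 0,"y": 0,"z": -3},{"hand": -1,"x": 0,"y": 0,"z": -6},{"hand": -1,"x": 0,"y": 0,"z": -10},{"hand": -1,"x": 0,"y": 0,"z": -15},{"hand": -1,"x": 0,"y": 0,"z": -18},{"hand": -1,"x": 0,"y": 0,"z": -18},{"hand": -1,"x": 0,"y": 0,"z": -18}]'

```text
invalid input at $.increments[0]: expected keys hand, x, y, z, ax, ay, az
```

```bash
python3 - <<'E'
from h import *
tt=[]
for n,(a,b,c,e) in {'top':(200,320,150,270),'scene':(230,350,220,340)}.items():
    im,d,p=cap(n); w=cloud(d,p); np.savez(n+'3.npz',im=im,d=d,w=w)
    tt.append(cv2.resize(im[c:e,a:b,::-1],(400,400),interpolation=cv2.INTER_CUBIC))
    H=cv2.cvtColor(im,cv2.COLOR_RGB2HSV).astype(int)
    y=(H[...,0]>15)&(H[...,0]<32)&(H[...,1]>120)&(H[...,2]>60)&(w[...,2]>.15)&(w[...,2]<.34)
    k,l,st,ce=cv2.connectedComponentsWithStats(y.astype(np.uint8))
    for i in range(1,k):
        if st[i,4]>5:
            P=w[l==i]; print(n,ce[i].round(),st[i,4],'min',P.min(0).round(3),'max',P.max(0).round(3))
            for z in np.arange(.16,.33,.012):
                q=P[abs(P[:,2]-z)<.006]
                if len(q)>2: print('  ',z.round(3),q.mean(0).round(4))
cv2.imwrite('pics/c4.png',np.hstack(tt)); s=state(); print(s['position'],s['gripper_width'],s['gripper_force'])
E
```

```text
[0.46412006 0.06088451 0.15197576] 0.0570330498323139 0.0
```

View pics/c4.png

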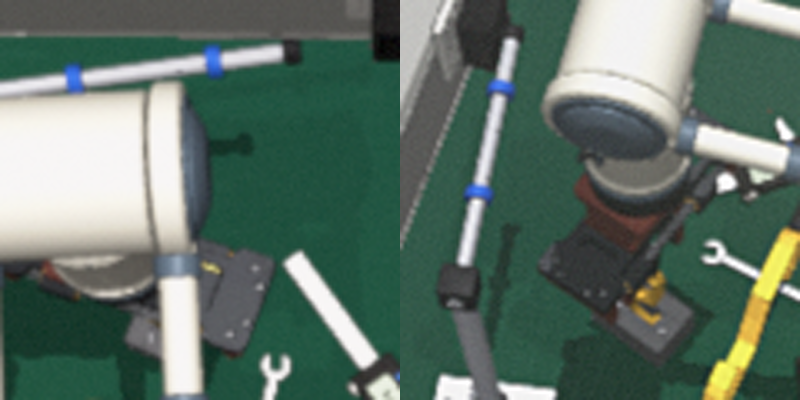

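The call was refused because it lacked keys, so nothing moved and the gripper is still open over the tab. I'll resend it with every key.

>>> carry_out --increments '[{"hand": -1,"x": 0,"y": 0,"z": 0,"ax": 0,"ay": 0,"az": 0},{"hand": -1,"x": 0,"y": 0,"z": 0,"ax": 0,"ay": 0,"az": 0},{"hand": -1,"x": 0,"y": 0,"z": 0,"ax": 0,"ay": 0,"az": 0},{"hand": -1,"x": 0,"y": 0,"z": 0,"ax": 0,"ay": 0,"az": 0},{"hand": -1,"x": 0,"y": 0,"z": 0,"ax": 0,"ay": 0,"az": 0},{"hand": -1,"x": 0,"y": 0,"z": 0,"ax": 0,"ay": 0,"az": 0},{"hand": -1,"x": 0,"y": 0,"z": -1,"ax": 0,"ay": 0,"az": 0},{"hand": -1,"x": 0,"y": 0,"z": -3,"ax": 0,"ay": 0,"az": 0},{"hand": -1,"x": 0,"y": 0,"z": -6,"ax": 0,"ay": 0,"az": 0},{"hand": -1,"x": 0,"y": 0,"z": -10,"ax": 0,"ay": 0,"az": 0},{"hand": -1,"x": 0,"y": 0,"z": -15,"ax": 0,"ay": 0,"az": 0},{"hand": -1,"x": 0,"y": 0,"z": -18,"ax": 0,"ay": 0,"az": 0},{"hand": -1,"x": 0,"y": 0,"z": -18,"ax": 0,"ay": 0,"az": 0},{"hand": -1,"x": 0,"y": 0,"z": -18,"ax": 0,"ay": 0,"az": 0}]'

```text
time: 4.9
position: [0.4634, 0.0609, 0.3297]
orientation: [3.096, -0.535, -0.002]
force: [1.1, -0.1, -2.0]
gripper_width: 0.01
gripper_force: 30.0
```

```bash
cat > y.py <<'E'
from h import *
tt=[]
for n,(a,b,c,e) in {'top':(200,320,150,270),'scene':(230,350,220,340)}.items():
    im,d,p=cap(n); w=cloud(d,p); np.savez(n+'3.npz',im=im,d=d,w=w)
    tt.append(cv2.resize(im[c:e,a:b,::-1],(400,400),interpolation=cv2.INTER_CUBIC))
    H=cv2.cvtColor(im,cv2.COLOR_RGB2HSV).astype(int)
    y=(H[...,0]>15)&(H[...,0]<32)&(H[...,1]>120)&(H[...,2]>60)&(w[...,2]>.14)&(w[...,2]<.34)&(w[...,0]>.4)&(w[...,1]>-.1)
    k,l,st,ce=cv2.connectedComponentsWithStats(y.astype(np.uint8))
    for i in range(1,k):
        if st[i,4]>5:
            P=w[l==i]; print(n,ce[i].round(),st[i,4],'min',P.min(0).round(3),'max',P.max(0).round(3))
            for z in np.arange(.15,.33,.015):
                q=P[abs(P[:,2]-z)<.0075]
                if len(q)>2: print('  ',z.round(3),q.mean(0).round(4))
cv2.imwrite('pics/y.png',np.hstack(tt)); s=state(); print(s['position'],s['gripper_width'],s['gripper_force'],s['force'])
E
python3 y.py; cp pics/y.png pics/c5.png
```

```text
scene [301. 283.] 124 min [0.45  0.052 0.182] max [0.485 0.075 0.31 ]
   0.18 [0.4736 0.0589 0.1852]
   0.195 [0.4719 0.0626 0.1944]
   0.21 [0.4654 0.0644 0.2078]
   0.225 [0.4817 0.0621 0.2242]
   0.24 [0.4771 0.0606 0.2418]
   0.255 [0.4674 0.0632 0.251 ]
   0.27 [0.4551 0.0704 0.2704]
   0.285 [0.4532 0.0695 0.2843]
   0.3 [0.454  0.069  0.3007]
[0.46321044 0.06084802 0.32878242] 0.009719758972000541 29.999388456344604 [ 0.19309908 -0.19934936 -1.2085259 ]
```

View pics/c5.png

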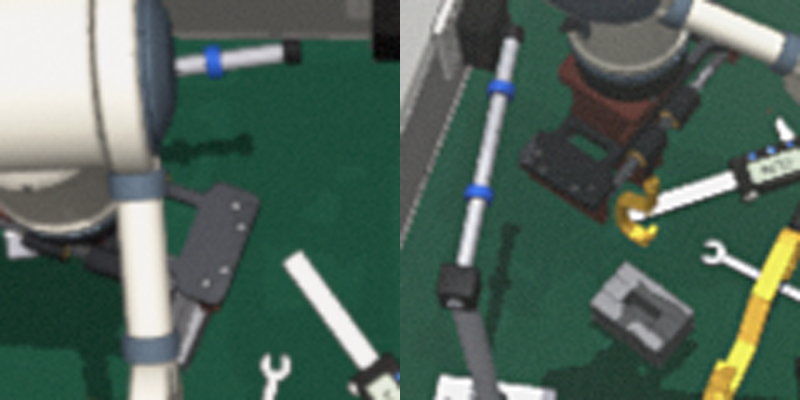

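The hook is held cleanly and clear of the rest, at about (640,210) in the right crop. Next I'll go to the pre-insertion pose in front of the rail.

```bash
python3 -c "
from h import *
inc([.534,.0475,.330],.143)"
```

```text
xyz cm [ 7.12 -1.12 -0.14] rot [ 0.     0.003 -0.485] | pos [0.4632 0.0608 0.3288]
```

>>> carry_out --increments '[{"hand": -1,"x": 1,"y": -0.2,"z": -0.1,"ax": 0,"ay": 0,"az": -0.13},{"hand": -1,"x": 2.5,"y": -0.5,"z": -0.1,"ax": 0,"ay": 0,"az": -0.26},{"hand": -1,"x": 4.5,"y": -0.8,"z": -0.1,"ax": 0,"ay": 0,"az": -0.39},{"hand": -1,"x": 6.2,"y": -1,"z": -0.1,"ax": 0,"ay": 0,"az": -0.485},{"hand": -1,"x": 7.1,"y": -1.1,"z": -0.1,"ax": 0,"ay": 0,"az": -0.485},{"hand": -1,"x": 7.1,"y": -1.1,"z": -0.1,"ax": 0,"ay": 0,"az": -0.485},{"hand": -1,"x": 7.1,"y": -1.1,"z": -0.1,"ax": 0,"ay": 0,"az": -0.485}]'

```text
time: 5.88
position: [0.5337, 0.0475, 0.3316]
orientation: [-3.134, -0.223, 0.001]
force: [1.0, -0.8, -0.8]
gripper_width: 0.0098
gripper_force: 30.0
```

```bash
python3 y.py; cp pics/y.png pics/c6.png; python3 - <<'E'
from h import *
f=np.load('scene3.npz'); im,w=f['im'],f['w']
V=im.max(-1); S=im.max(-1).astype(int)-im.min(-1)
m=(w[...,2]>.262)&(w[...,2]<.292)&(w[...,0]>.55)&(w[...,0]<.63)&(w[...,1]>-.05)&(w[...,1]<.15)
for y in np.arange(-.04,.15,.02):
    q=w[m&(abs(w[...,1]-y)<.005)]
    if len(q)>2: print(y.round(2),len(q),q.mean(0).round(4),q[:,2].max().round(4))
E
```

```text
top [243. 196.] 19 min [0.519 0.043 0.277] max [0.525 0.05  0.316]
   0.285 [0.5194 0.0464 0.2882]
   0.3 [0.5217 0.0474 0.3008]
   0.315 [0.5224 0.0446 0.315 ]
scene [275. 278.] 61 min [0.527 0.042 0.181] max [0.556 0.061 0.24 ]
   0.18 [0.5434 0.0505 0.1858]
   0.195 [0.5443 0.0523 0.1941]
   0.21 [0.5376 0.0519 0.207 ]
   0.225 [0.5531 0.0589 0.2247]
[0.5337423  0.04754097 0.33197273] 0.009834965443051888 29.99940276145935 [ 1.25673578  0.30643582 -0.99518686]
0.08 7 [0.5823 0.0822 0.2728] 0.2763
0.1 30 [0.5775 0.1011 0.278 ] 0.2855
0.12 19 [0.5771 0.1199 0.2742] 0.2829
0.14 17 [0.5732 0.1399 0.2749] 0.2791
```

View pics/c6.png

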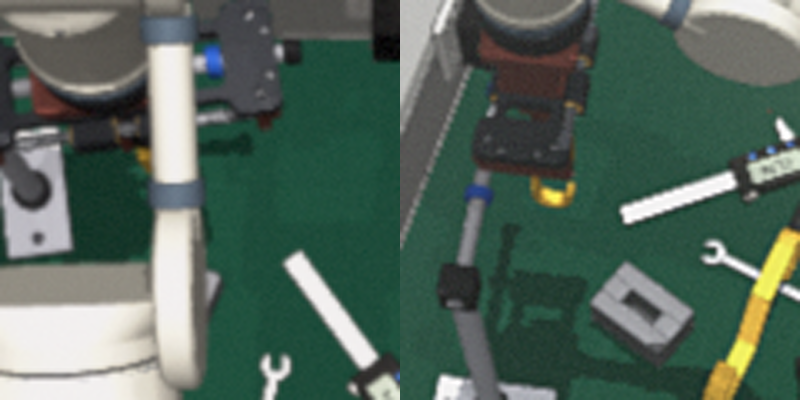

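The hook is in front of the bare stretch of the rail; the top view puts the rail about 50 mm ahead along tool x. I'll advance and check the force.

>>> carry_out --increments '[{"hand": -1,"x": 1.5,"y": 0,"z": 0,"ax": 0,"ay": 0,"az": 0},{"hand": -1,"x": 3,"y": 0,"z": 0,"ax": 0,"ay": 0,"az": 0},{"hand": -1,"x": 4,"y": 0,"z": 0,"ax": 0,"ay": 0,"az": 0},{"hand": -1,"x": 5,"y": 0,"z": 0,"ax": 0,"ay": 0,"az": 0},{"hand": -1,"x": 5,"y": 0,"z": 0,"ax": 0,"ay": 0,"az": 0},{"hand": -1,"x": 5,"y": 0,"z": 0,"ax": 0,"ay": 0,"az": 0}]'

```text
time: 6.72
position: [0.5835, 0.0545, 0.3317]
orientation: [-3.134, -0.224, 0.0]
force: [0.5, -0.3, -0.4]
gripper_width: 0.01
gripper_force: 30.0
```

>>> carry_out --increments '[{"hand": -1,"x": 0,"y": 0,"z": 0.7,"ax": 0,"ay": 0,"az": 0},{"hand": -1,"x": 0,"y": 0,"z": 1.4,"ax": 0,"ay": 0,"az": 0},{"hand": -1,"x": 0,"y": 0,"z": 2,"ax": 0,"ay": 0,"az": 0},{"hand": -1,"x": 0,"y": 0,"z": 2.5,"ax": 0,"ay": 0,"az": 0},{"hand": -1,"x": 0,"y": 0,"z": 2.5,"ax": 0,"ay": 0,"az": 0},{"hand": -1,"x": 0,"y": 0,"z": 2.5,"ax": 0,"ay": 0,"az": 0}]'

```text
time: 7.48
position: [0.5837, 0.0545, 0.3069]
orientation: [-3.134, -0.224, -0.001]
force: [-0.9, -0.4, -0.7]
gripper_width: 0.01
gripper_force: 30.0
```

>>> carry_out --increments '[{"hand": -1,"x": 0,"y": 0,"z": 0.2,"ax": 0,"ay": 0,"az": 0},{"hand": -1,"x": 0,"y": 0,"z": 0.4,"ax": 0,"ay": 0,"az": 0},{"hand": -1,"x": 0,"y": 0,"z": 0.4,"ax": 0,"ay": 0,"az": 0}]'

```text
time: 7.85
position: [0.5837, 0.0545, 0.3039]
orientation: [3.133, 0.224, 0.003]
force: [-0.7, 0.0, 4.6]
gripper_width: 0.0101
gripper_force: 30.0
```

It's seated on the rail (4.6 N upward). I'll open, retreat upward and look.

>>> carry_out --increments '[{"hand": -0.4,"x": 0,"y": 0,"z": 0,"ax": 0,"ay": 0,"az": 0},{"hand": -0.2,"x": 0,"y": 0,"z": 0,"ax": 0,"ay": 0,"az": 0},{"hand": 0,"x": 0,"y": 0,"z": 0,"ax": 0,"ay": 0,"az": 0},{"hand": 0,"x": 0,"y": 0,"z": 0,"ax": 0,"ay": 0,"az": 0},{"hand": 0,"x": 0,"y": 0,"z": -2,"ax": 0,"ay": 0,"az": 0},{"hand": 0,"x": 0,"y": 0,"z": -5,"ax": 0,"ay": 0,"az": 0},{"hand": 0,"x": 0,"y": 0,"z": -9,"ax": 0,"ay": 0,"az": 0},{"hand": 0,"x": -3,"y": 0,"z": -11,"ax": 0,"ay": 0,"az": 0},{"hand": 0,"x": -9,"y": 0,"z": -11,"ax": 0,"ay": 0,"az": 0},{"hand": 0,"x": -15,"y": 5,"z": -11,"ax": 0,"ay": 0,"az": 0},{"hand": 0,"x": -15,"y": 10,"z": -11,"ax": 0,"ay": 0,"az": 0},{"hand": 0,"x": -15,"y": 16,"z": -11,"ax": 0,"ay": 0,"az": 0},{"hand": 0,"x": -15,"y": 22,"z": -11,"ax": 0,"ay": 0,"az": 0},{"hand": 0,"x": -15,"y": 28,"z": -11,"ax": 0,"ay": 0,"az": 0},{"hand": 0,"x": -15,"y": 32,"z": -11,"ax": 0,"ay": 0,"az": 0},{"hand": 0,"x": -15,"y": 32,"z": -11,"ax": 0,"ay": 0,"az": 0}]'

```text
time: 9.85
position: [0.4807, -0.2861, 0.4106]
orientation: [-3.132, -0.218, 0.004]
force: [-0.4, 0.4, -0.1]
gripper_width: 0.044
gripper_force: 0.0
```

```bash
python3 y.py; cp pics/y.png pics/c7.png
```

```text
top [243. 167.] 9 min [0.576 0.047 0.274] max [0.598 0.049 0.309]
   0.285 [0.592  0.0485 0.2846]
   0.3 [0.585  0.048  0.2996]
top [246. 181.] 120 min [0.567 0.045 0.159] max [0.597 0.057 0.289]
   0.165 [0.5852 0.0521 0.1629]
   0.18 [0.5742 0.0498 0.1802]
   0.195 [0.595  0.0494 0.1936]
   0.21 [0.5953 0.0509 0.2136]
   0.225 [0.5813 0.048  0.2232]
   0.24 [0.5686 0.0504 0.2392]
   0.255 [0.5686 0.0501 0.2537]
   0.27 [0.5713 0.0504 0.2711]
   0.285 [0.5735 0.051  0.2834]
scene [259. 267.] 76 min [0.57  0.049 0.219] max [0.597 0.067 0.288]
   0.225 [0.5815 0.0586 0.2252]
   0.24 [0.5711 0.0589 0.2408]
   0.255 [0.5769 0.0591 0.2565]
   0.27 [0.5786 0.0588 0.2715]
   0.285 [0.5844 0.0619 0.2824]
scene [261. 281.] 44 min [0.57  0.05  0.156] max [0.594 0.066 0.185]
   0.165 [0.5842 0.0589 0.165 ]
   0.18 [0.572  0.0562 0.1798]
[ 0.48068185 -0.28337087  0.41244077] 0.043850595756230626 0.0 [0.56232128 0.15923007 0.9385561 ]
```

View pics/c7.png

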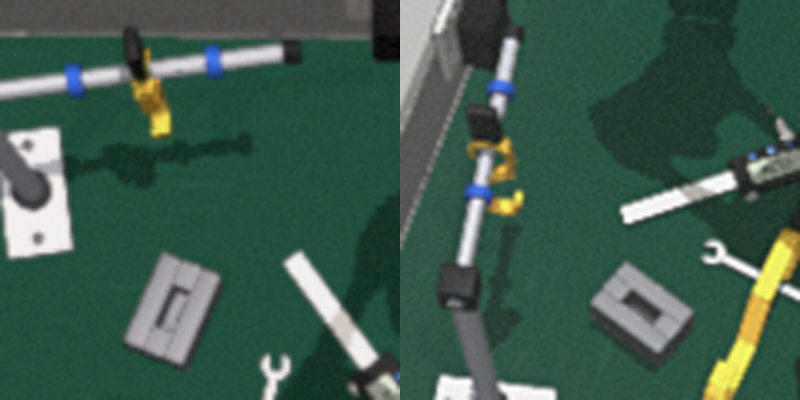

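The hook hangs on the rail between the collars, at about (140,70) in the left crop, with its lower curl open towards the robot. Next is the caddy's grip plate.

```bash
python3 -c "
from h import *
inc([.4158,-.353,.150],1.674)"
```

```text
xyz cm [-7.4   5.99 26.24] rot [-1.000e-03 -0.000e+00 -1.532e+00] | pos [ 0.4807 -0.2834  0.4124]
```

>>> carry_out --increments '[{"hand": -0.18,"x": -2,"y": 1.5,"z": 2,"ax": 0,"ay": 0,"az": -0.18},{"hand": -0.18,"x": -4,"y": 3,"z": 5,"ax": 0,"ay": 0,"az": -0.36},{"hand": -0.18,"x": -6,"y": 5,"z": 8,"ax": 0,"ay": 0,"az": -0.54},{"hand": -0.18,"x": -7.4,"y": 6,"z": 11,"ax": 0,"ay": 0,"az": -0.72},{"hand": -0.18,"x": -7.4,"y": 6,"z": 14,"ax": 0,"ay": 0,"az": -0.9},{"hand": -0.18,"x": -7.4,"y": 6,"z": 17,"ax": 0,"ay": 0,"az": -1.08},{"hand": -0.18,"x": -7.4,"y": 6,"z": 20,"ax": 0,"ay": 0,"az": -1.26},{"hand": -0.18,"x": -7.4,"y": 6,"z": 23,"ax": 0,"ay": 0,"az": -1.44},{"hand": -0.18,"x": -7.4,"y": 6,"z": 26.2,"ax": 0,"ay": 0,"az": -1.532},{"hand": -0.18,"x": -7.4,"y": 6,"z": 26.2,"ax": 0,"ay": 0,"az": -1.532},{"hand": -0.18,"x": -7.4,"y": 6,"z": 26.2,"ax": 0,"ay": 0,"az": -1.532},{"hand": -0.18,"x": -7.4,"y": 6,"z": 26.2,"ax": 0,"ay": 0,"az": -1.532}]'

```text
time: 11.45
position: [0.4168, -0.3537, 0.153]
orientation: [2.101, 2.331, -0.0]
force: [0.0, -0.0, 0.1]
gripper_width: 0.036
gripper_force: 0.0
```

```bash
python3 - <<'E'
from h import *
inc([.4158,-.353,.038],1.674)
for n in ['scene','top']:
    im,d,p=cap(n); w=cloud(d,p); z=w[...,2]
    g=(w[...,0]>.395)&(w[...,0]<.44)&(w[...,1]<-.32)&(w[...,1]>-.39)&(z>.044)&(z<.062)&(im.max(-1)<110)
    if g.sum()>5: print(n,g.sum(),w[g].mean(0).round(4),cv2.minAreaRect((w[g][:,:2]*1000).astype(np.float32)))
    # fingertips: lowest gripper points
    f=(w[...,0]>.36)&(w[...,0]<.47)&(w[...,1]<-.3)&(w[...,1]>-.4)&(z>.128)&(z<.16); print('fing',f.sum(), w[f].mean(0).round(4) if f.sum() else '')
E
```

```text
xyz cm [ 0.11 -0.12 11.5 ] rot [0.002 0.003 0.   ] | pos [ 0.4168 -0.3537  0.153 ]
scene 28 [ 0.417  -0.352   0.0541] ((417.1024169921875, -349.87506103515625), (7.624320983886719, 43.42824935913086), 5.66638708114624)
fing 33 [ 0.4201 -0.3413  0.1463]
top 32 [ 0.4138 -0.3483  0.0528] ((414.1534729003906, -349.3614501953125), (8.268569946289062, 24.553119659423828), 0.8223888278007507)
fing 4 [ 0.4382 -0.3428  0.1396]
```

>>> carry_out --increments '[{"hand": -0.18,"x": 0.1,"y": -0.1,"z": 4,"ax": 0,"ay": 0,"az": 0},{"hand": -0.18,"x": 0.1,"y": -0.1,"z": 7,"ax": 0,"ay": 0,"az": 0},{"hand": -0.18,"x": 0.1,"y": -0.1,"z": 8.5,"ax": 0,"ay": 0,"az": 0},{"hand": -0.18,"x": 0.1,"y": -0.1,"z": 10,"ax": 0,"ay": 0,"az": 0},{"hand": -0.18,"x": 0.1,"y": -0.1,"z": 11.4,"ax": 0,"ay": 0,"az": 0},{"hand": -0.18,"x": 0.1,"y": -0.1,"z": 11.4,"ax": 0,"ay": 0,"az": 0},{"hand": -0.18,"x": 0.1,"y": -0.1,"z": 11.4,"ax": 0,"ay": 0,"az": 0}]'

```text
time: 12.42
position: [0.4152, -0.3529, 0.0374]
orientation: [2.102, 2.333, -0.0]
force: [-0.3, -0.6, 0.6]
gripper_width: 0.036
gripper_force: 0.0
```

Now I'll close and lift a little.

>>> carry_out --increments '[{"hand": -1,"x": 0,"y": 0,"z": 0,"ax": 0,"ay": 0,"az": 0},{"hand": -1,"x": 0,"y": 0,"z": 0,"ax": 0,"ay": 0,"az": 0},{"hand": -1,"x": 0,"y": 0,"z": 0,"ax": 0,"ay": 0,"az": 0},{"hand": -1,"x": 0,"y": 0,"z": 0,"ax": 0,"ay": 0,"az": 0},{"hand": -1,"x": 0,"y": 0,"z": 0,"ax": 0,"ay": 0,"az": 0},{"hand": -1,"x": 0,"y": 0,"z": -0.5,"ax": 0,"ay": 0,"az": 0},{"hand": -1,"x": 0,"y": 0,"z": -1.5,"ax": 0,"ay": 0,"az": 0},{"hand": -1,"x": 0,"y": 0,"z": -3,"ax": 0,"ay": 0,"az": 0},{"hand": -1,"x": 0,"y": 0,"z": -3,"ax": 0,"ay": 0,"az": 0}]'

```text
time: 13.55
position: [0.4158, -0.3535, 0.069]
orientation: [2.1, 2.331, -0.0]
force: [-0.2, -0.2, -1.5]
gripper_width: 0.0077
gripper_force: 30.0
```

```bash
cat > c.py <<'E'
from h import *
# caddy: bar ends + tray rim (blue) per camera, in the caddy neighbourhood of the TCP
s=state(); print('pos',s['position'].round(4),'F',s['force'].round(2),s['gripper_width'])
x0,y0=s['position'][:2]
for n in ['scene','top']:
    im,d,p=cap(n); w=cloud(d,p); z=w[...,2]; np.savez(n+'4.npz',im=im,w=w)
    H=cv2.cvtColor(im,cv2.COLOR_RGB2HSV).astype(int)
    box=(abs(w[...,0]-x0-.1)<.10)&(abs(w[...,1]-y0-.01)<.075)&(z>.02)
    b=box&(H[...,0]>100)&(H[...,0]<125)&(H[...,1]>140)&(H[...,2]>60)
    P=w[b]; top=P[P[:,2]>np.percentile(P[:,2],60)]
    A=np.c_[top[:,:2]-[x0+.1,y0+.01],np.ones(len(top))]
    for _ in range(4):
        c=np.linalg.lstsq(A,top[:,2],rcond=None)[0]; r=top[:,2]-A@c; k=abs(r)<max(.003,1.0*r.std()); A,top=A[k],top[k]
    print(n,'rim n',len(top),'slope x,y',c[:2].round(3),'z',c[2].round(4))
    zb=s['position'][2]+.067
    m=box&(abs(z-zb)<.02)&(im.min(-1)>90)&(abs(w[...,0]-x0-.107)<.03)
    if m.sum()>5:
        Q=w[m]; l=cv2.fitLine(Q.astype(np.float32),cv2.DIST_HUBER,0,.001,.001).ravel(); print('  bar',m.sum(),'c',Q.mean(0).round(4),'dir',l[:3].round(3),Q[:,1].min().round(3),Q[:,1].max().round(3))
E
python3 c.py
```

```text
pos [ 0.4158 -0.3535  0.069 ] F [-0.17 -0.2  -1.45] 0.00771978439075743
scene rim n 80 slope x,y [ 0.015 -0.029] z 0.0707
  bar 76 c [ 0.5226 -0.3335  0.1387] dir [-0.121  0.993 -0.002] -0.387 -0.29
top rim n 135 slope x,y [-0.019 -0.009] z 0.0726
  bar 90 c [ 0.5198 -0.3293  0.1383] dir [-0.116  0.987 -0.109] -0.362 -0.298
```

The caddy is held level. I'll lift to insertion height, then go to a point 60 mm in front of the curl.

```bash
python3 - <<'E'
from h import *
inc([.4197,.030,.1345],1.709)
w=np.load('top4.npz')['w']; m=(abs(w[...,0]-.523)<.05)&(abs(w[...,1]+.342)<.035); print(np.percentile(w[m][:,2],[50,80,90,99]).round(3))
E
```

```text
xyz cm [38.02  4.44 -6.76] rot [ 0.     0.001 -0.034] | pos [ 0.415  -0.3528  0.0671]
[0.05  0.144 0.173 0.43 ]
```

>>> carry_out --increments '[{"hand": -1,"x": 0,"y": 0,"z": -1.5,"ax": 0,"ay": 0,"az": 0},{"hand": -1,"x": 0,"y": 0,"z": -3.5,"ax": 0,"ay": 0,"az": 0},{"hand": -1,"x": 1,"y": 0,"z": -5.5,"ax": 0,"ay": 0,"az": 0},{"hand": -1,"x": 3,"y": 0,"z": -6.8,"ax": 0,"ay": 0,"az": 0},{"hand": -1,"x": 5.5,"y": 0,"z": -6.8,"ax": 0,"ay": 0,"az": 0},{"hand": -1,"x": 8.5,"y": 0,"z": -6.8,"ax": 0,"ay": 0,"az": 0},{"hand": -1,"x": 11.5,"y": 0,"z": -6.8,"ax": 0,"ay": 0,"az": -0.01},{"hand": -1,"x": 14.5,"y": 0.5,"z": -6.8,"ax": 0,"ay": 0,"az": -0.02},{"hand": -1,"x": 17.5,"y": 1,"z": -6.8,"ax": 0,"ay": 0,"az": -0.03},{"hand": -1,"x": 20.5,"y": 1.5,"z": -6.8,"ax": 0,"ay": 0,"az": -0.034},{"hand": -1,"x": 23.5,"y": 2,"z": -6.8,"ax": 0,"ay": 0,"az": -0.034},{"hand": -1,"x": 26.5,"y": 2.5,"z": -6.8,"ax": 0,"ay": 0,"az": -0.034},{"hand": -1,"x": 29.5,"y": 3,"z": -6.8,"ax": 0,"ay": 0,"az": -0.034},{"hand": -1,"x": 32.5,"y": 3.5,"z": -6.8,"ax": 0,"ay": 0,"az": -0.034},{"hand": -1,"x": 35,"y": 4,"z": -6.8,"ax": 0,"ay": 0,"az": -0.034},{"hand": -1,"x": 37,"y": 4.4,"z": -6.8,"ax": 0,"ay": 0,"az": -0.034},{"hand": -1,"x": 38,"y": 4.4,"z": -6.8,"ax": 0,"ay": 0,"az": -0.034},{"hand": -1,"x": 38,"y": 4.4,"z": -6.8,"ax": 0,"ay": 0,"az": -0.034},{"hand": -1,"x": 38,"y": 4.4,"z": -6.8,"ax": 0,"ay": 0,"az": -0.034}]'

```text
time: 16.02
position: [0.4192, 0.0294, 0.1349]
orientation: [2.063, 2.368, -0.0]
force: [0.7, 0.1, -2.2]
gripper_width: 0.0079
gripper_force: 30.0
```

```bash
python3 c.py; python3 y.py
```

```text
pos [0.4192 0.0294 0.1349] F [ 0.73  0.06 -2.2 ] 0.007941691281606333
scene rim n 80 slope x,y [0.028 0.018] z 0.1393
  bar 103 c [0.526  0.0513 0.2047] dir [-0.14   0.99  -0.024] -0.004 0.093
top rim n 98 slope x,y [-0.042 -0.008] z 0.1406
  bar 62 c [0.5284 0.0225 0.2058] dir [-0.107  0.993  0.057] -0.007 0.06
top [243. 167.] 8 min [0.579 0.047 0.274] max [0.598 0.049 0.309]
   0.3 [0.5857 0.0481 0.2991]
top [246. 181.] 118 min [0.567 0.045 0.157] max [0.596 0.057 0.287]
   0.165 [0.5857 0.0521 0.1631]
   0.18 [0.5754 0.0501 0.1812]
   0.195 [0.5861 0.0499 0.1941]
   0.21 [0.5933 0.0506 0.215 ]
   0.225 [0.5789 0.0475 0.2251]
   0.24 [0.5685 0.05   0.241 ]
   0.255 [0.5688 0.0495 0.2544]
   0.27 [0.5711 0.0502 0.2711]
   0.285 [0.5739 0.0513 0.2828]
scene [259. 267.] 73 min [0.569 0.05  0.217] max [0.597 0.066 0.29 ]
   0.225 [0.5816 0.0589 0.2266]
   0.24 [0.5706 0.0601 0.2405]
   0.255 [0.5763 0.0584 0.2549]
   0.27 [0.5809 0.0593 0.2726]
   0.285 [0.5828 0.0619 0.2835]
scene [261. 281.] 39 min [0.569 0.049 0.159] max [0.594 0.066 0.186]
   0.165 [0.5852 0.0586 0.1648]
   0.18 [0.5716 0.0587 0.1803]
[0.4192073  0.02938683 0.13464942] 0.007907224112325877 29.999181926250458 [-0.05092685 -0.07987323 -1.21170868]
```

The bar is at hook height of about 43 mm and about 60 mm in front of the curl centre. I'll advance 58 mm.

>>> carry_out --increments '[{"hand": -1,"x": 0,"y": 1,"z": 0,"ax": 0,"ay": 0,"az": 0},{"hand": -1,"x": 0,"y": 2.2,"z": 0,"ax": 0,"ay": 0,"az": 0},{"hand": -1,"x": 0,"y": 3.4,"z": 0,"ax": 0,"ay": 0,"az": 0},{"hand": -1,"x": 0,"y": 4.4,"z": 0,"ax": 0,"ay": 0,"az": 0},{"hand": -1,"x": 0,"y": 5.2,"z": 0,"ax": 0,"ay": 0,"az": 0},{"hand": -1,"x": 0,"y": 5.8,"z": 0,"ax": 0,"ay": 0,"az": 0},{"hand": -1,"x": 0,"y": 5.8,"z": 0,"ax": 0,"ay": 0,"az": 0},{"hand": -1,"x": 0,"y": 5.8,"z": 0,"ax": 0,"ay": 0,"az": 0}]'

```text
time: 17.23
position: [0.4765, 0.0379, 0.1346]
orientation: [-2.063, -2.369, 0.0]
force: [-1.0, 0.3, -1.7]
gripper_width: 0.0075
gripper_force: 30.0
```

```bash
python3 c.py; python3 y.py
```

```text
pos [0.4765 0.0379 0.1346] F [-1.03  0.34 -1.74] 0.007512606177096496
scene rim n 98 slope x,y [-0.009  0.002] z 0.1396
  bar 70 c [0.5819 0.0707 0.2029] dir [-0.13   0.991 -0.034] 0.006 0.103
top rim n 24 slope x,y [-2.245 -0.239] z 0.3034
top [243. 167.] 8 min [0.578 0.047 0.27 ] max [0.599 0.05  0.308]
   0.3 [0.5856 0.0478 0.3013]
scene [259. 267.] 66 min [0.568 0.051 0.219] max [0.599 0.066 0.293]
   0.225 [0.5814 0.0585 0.2256]
   0.24 [0.5711 0.061  0.2427]
   0.255 [0.5764 0.0581 0.2563]
   0.27 [0.5787 0.0597 0.2736]
   0.285 [0.5844 0.062  0.282 ]
scene [262. 282.] 22 min [0.56  0.052 0.156] max [0.585 0.084 0.238]
   0.165 [0.5797 0.0581 0.1638]
[0.47653075 0.03786139 0.13475987] 0.00787097363453298 29.999272227287292 [-0.32356688  0.10459724 -2.41978451]
```

No contact so far, and the hook hasn't moved. I'll lower.

>>> carry_out --increments '[{"hand": -1,"x": 0,"y": 0,"z": 0.6,"ax": 0,"ay": 0,"az": 0},{"hand": -1,"x": 0,"y": 0,"z": 1.3,"ax": 0,"ay": 0,"az": 0},{"hand": -1,"x": 0,"y": 0,"z": 2,"ax": 0,"ay": 0,"az": 0},{"hand": -1,"x": 0,"y": 0,"z": 2.6,"ax": 0,"ay": 0,"az": 0},{"hand": -1,"x": 0,"y": 0,"z": 3,"ax": 0,"ay": 0,"az": 0},{"hand": -1,"x": 0,"y": 0,"z": 3,"ax": 0,"ay": 0,"az": 0},{"hand": -1,"x": 0,"y": 0,"z": 3,"ax": 0,"ay": 0,"az": 0}]'

```text
time: 18.3
position: [0.4768, 0.0379, 0.1049]
orientation: [2.063, 2.369, 0.0]
force: [0.7, -0.4, -1.8]
gripper_width: 0.0079
gripper_force: 30.0
```

>>> carry_out --increments '[{"hand": -1,"x": 0,"y": 0,"z": 0.2,"ax": 0,"ay": 0,"az": 0},{"hand": -1,"x": 0,"y": 0,"z": 0.3,"ax": 0,"ay": 0,"az": 0},{"hand": -1,"x": 0,"y": 0,"z": 0.3,"ax": 0,"ay": 0,"az": 0}]'

```text
time: 18.68
position: [0.4766, 0.0379, 0.1015]
orientation: [-2.063, -2.369, 0.0]
force: [-0.1, -0.4, -2.4]
gripper_width: 0.0076
gripper_force: 30.0
```

>>> carry_out --increments '[{"hand": -1,"x": 0,"y": 0,"z": 0.2,"ax": 0,"ay": 0,"az": 0},{"hand": -1,"x": 0,"y": 0,"z": 0.2,"ax": 0,"ay": 0,"az": 0},{"hand": -1,"x": 0,"y": 0,"z": 0.2,"ax": 0,"ay": 0,"az": 0}]'

```text
time: 19.05
position: [0.4767, 0.0379, 0.0996]
orientation: [-2.063, -2.369, 0.0]
force: [0.2, 0.9, -2.5]
gripper_width: 0.0082
gripper_force: 30.0
```

```bash
python3 c.py; python3 y.py|tail -30
```

```text
pos [0.4767 0.0379 0.0996] F [ 0.2   0.88 -2.55] 0.008206782643873227
scene rim n 76 slope x,y [-0.009  0.022] z 0.1042
  bar 85 c [0.5823 0.0663 0.1686] dir [-0.12   0.993 -0.016] 0.003 0.102
top rim n 16 slope x,y [-2.504 -0.322] z 0.2898
top [243. 167.] 8 min [0.576 0.046 0.275] max [0.597 0.049 0.312]
   0.3 [0.5843 0.0479 0.3005]
top [244. 176.] 38 min [0.57  0.045 0.212] max [0.596 0.056 0.29 ]
   0.21 [0.5951 0.0502 0.2139]
   0.225 [0.5881 0.0493 0.2214]
   0.27 [0.5721 0.0502 0.2717]
   0.285 [0.5737 0.0497 0.2846]
scene [259. 267.] 67 min [0.569 0.048 0.212] max [0.599 0.065 0.291]
   0.225 [0.5818 0.0583 0.2249]
   0.24 [0.5719 0.0592 0.2399]
   0.255 [0.5739 0.0596 0.2555]
   0.27 [0.5806 0.0589 0.2728]
   0.285 [0.5829 0.0622 0.2832]
scene [264. 281.] 20 min [0.563 0.051 0.161] max [0.579 0.065 0.202]
   0.165 [0.5764 0.0593 0.1654]
   0.18 [0.5724 0.0575 0.1802]
   0.195 [0.5651 0.0631 0.1984]
scene [258. 282.] 9 min [0.589 0.053 0.162] max [0.595 0.064 0.167]
   0.165 [0.5919 0.06   0.1651]
[0.47668611 0.03787782 0.09969564] 0.007980986656378133 29.999195337295532 [ 0.16150227  0.49538185 -1.91752843]
```

>>> carry_out --increments '[{"hand": -1,"x": 0,"y": 0,"z": 0.1,"ax": 0,"ay": 0,"az": 0},{"hand": -1,"x": 0,"y": 0,"z": 0.2,"ax": 0,"ay": 0,"az": 0},{"hand": -1,"x": 0,"y": 0,"z": 0.3,"ax": 0,"ay": 0,"az": 0},{"hand": -1,"x": 0,"y": 0,"z": 0.3,"ax": 0,"ay": 0,"az": 0},{"hand": -1,"x": 0,"y": 0,"z": 0.3,"ax": 0,"ay": 0,"az": 0}]'

```text
time: 19.88
position: [0.4773, 0.0379, 0.0976]
orientation: [2.062, 2.368, 0.002]
force: [0.5, 0.1, 5.6]
gripper_width: 0.008
gripper_force: 30.0
```

There is contact with the curl (the support is taking the load). I'll ease up slightly, open and let the caddy settle before withdrawing.

>>> carry_out --increments '[{"hand": -1,"x": 0,"y": 0,"z": -0.08,"ax": 0,"ay": 0,"az": 0},{"hand": -1,"x": 0,"y": 0,"z": -0.08,"ax": 0,"ay": 0,"az": 0},{"hand": -0.7,"x": 0,"y": 0,"z": -0.08,"ax": 0,"ay": 0,"az": 0},{"hand": -0.6,"x": 0,"y": 0,"z": -0.08,"ax": 0,"ay": 0,"az": 0},{"hand": -0.4,"x": 0,"y": 0,"z": -0.08,"ax": 0,"ay": 0,"az": 0},{"hand": -0.18,"x": 0,"y": 0,"z": -0.08,"ax": 0,"ay": 0,"az": 0},{"hand": -0.18,"x": 0,"y": 0,"z": -0.08,"ax": 0,"ay": 0,"az": 0},{"hand": -0.18,"x": 0,"y": 0,"z": -0.08,"ax": 0,"ay": 0,"az": 0},{"hand": -0.18,"x": 0,"y": 0,"z": -0.08,"ax": 0,"ay": 0,"az": 0}]'

```text
time: 21.0
position: [0.4767, 0.0379, 0.0975]
orientation: [2.063, 2.369, 0.0]
force: [-0.4, -0.3, -0.3]
gripper_width: 0.0358
gripper_force: 0.0
```

```bash
python3 c.py; python3 - <<'E'
from h import *
s=state();print(s['force'],s['gripper_width'],s['gripper_force'])
for n in ['scene','top']:
    f=np.load(n+'4.npz'); im,w=f['im'],f['w']; z=w[...,2]
    m=(abs(w[...,0]-.478)<.04)&(abs(w[...,1]-.038)<.05)&(z>.085)&(z<.125); print(n,m.sum(),w[m].mean(0).round(4) if m.any() else '')
tt=[cv2.resize(np.load(n+'4.npz')['im'][c:e,a:b,::-1],(400,400),interpolation=cv2.INTER_CUBIC) for n,(a,b,c,e) in {'top':(200,320,130,250),'scene':(230,330,230,330)}.items()]
cv2.imwrite('pics/c8.png',np.hstack(tt))
E
```

```text
pos [0.4767 0.0379 0.0975] F [-0.45 -0.25 -0.28] 0.03575846125121608
scene rim n 78 slope x,y [-0.012  0.013] z 0.1039
  bar 81 c [0.5836 0.0721 0.167 ] dir [-0.112  0.991 -0.071] 0.006 0.105
top rim n 20 slope x,y [-2.445 -0.355] z 0.2894
[-0.24799475  0.23397303 -0.43647729] 0.0363131105164893 0.0
scene 116 [0.4896 0.056  0.1038]
top 0
```

It has been released and hangs level, with the rim at z of about 0.104. I'll withdraw upward, then back.

>>> carry_out --increments '[{"hand": -0.18,"x": 0,"y": 0,"z": -0.5,"ax": 0,"ay": 0,"az": 0},{"hand": -0.18,"x": 0,"y": 0,"z": -1.5,"ax": 0,"ay": 0,"az": 0},{"hand": -0.18,"x": 0,"y": 0,"z": -3,"ax": 0,"ay": 0,"az": 0},{"hand": -0.18,"x": 0,"y": 0,"z": -4.5,"ax": 0,"ay": 0,"az": 0},{"hand": -0.18,"x": 0,"y": 0,"z": -6,"ax": 0,"ay": 0,"az": 0},{"hand": -0.18,"x": 0,"y": -1,"z": -7,"ax": 0,"ay": 0,"az": 0},{"hand": -0.18,"x": 0,"y": -4,"z": -8,"ax": 0,"ay": 0,"az": 0},{"hand": -0.18,"x": -4,"y": -8,"z": -9,"ax": 0,"ay": 0,"az": 0},{"hand": -0.18,"x": -9,"y": -8,"z": -10,"ax": 0,"ay": 0,"az": 0},{"hand": -0.18,"x": -14,"y": -8,"z": -10,"ax": 0,"ay": 0,"az": 0},{"hand": -0.18,"x": -20,"y": -8,"z": -10,"ax": 0,"ay": 0,"az": 0},{"hand": -0.18,"x": -26,"y": -8,"z": -10,"ax": 0,"ay": 0,"az": 0},{"hand": -0.18,"x": -30,"y": -8,"z": -10,"ax": 0,"ay": 0,"az": 0},{"hand": -0.18,"x": -30,"y": -8,"z": -10,"ax": 0,"ay": 0,"az": 0},{"hand": -0.18,"x": -30,"y": -8,"z": -10,"ax": 0,"ay": 0,"az": 0},{"hand": -0.18,"x": -30,"y": -8,"z": -10,"ax": 0,"ay": 0,"az": 0}]'

```text
time: 23.1
position: [0.4387, -0.269, 0.1979]
orientation: [2.061, 2.371, 0.001]
force: [0.2, -0.1, 0.3]
gripper_width: 0.036
gripper_force: 0.0
```

```bash
cat > f.py <<'E'
from h import *
for r in range(2):
  tt=[]
  for n,(a,b,c,e) in {'top':(180,360,120,300),'scene':(220,380,210,370)}.items():
    im,d,p=cap(n); w=cloud(d,p); z=w[...,2]; tt.append(cv2.resize(im[c:e,a:b,::-1],(400,400),interpolation=cv2.INTER_CUBIC))
    H=cv2.cvtColor(im,cv2.COLOR_RGB2HSV).astype(int)
    b=(abs(w[...,0]-.584)<.085)&(abs(w[...,1]-.055)<.065)&(z>.08)&(z<.13)&(H[...,0]>100)&(H[...,0]<125)&(H[...,1]>140)
    t=w[b]; 
    for _ in range(4):
        A=np.c_[t[:,:2]-[.584,.055],np.ones(len(t))]; c=np.linalg.lstsq(A,t[:,2],rcond=None)[0]; rs=t[:,2]-A@c; t=t[rs>-.002-.004*(3-_)]
    print(n,len(t),'slope',c[:2].round(3),'z',c[2].round(4),'centre',((t.min(0)+t.max(0))/2).round(4))
cv2.imwrite('pics/c9.png',np.hstack(tt))
E
python3 f.py
```

```text
top 201 slope [0.001 0.014] z 0.1023 centre [0.5839 0.0498 0.105 ]
scene 164 slope [-0.009  0.043] z 0.1034 centre [0.5864 0.0555 0.1062]
top 205 slope [0.002 0.021] z 0.1024 centre [0.5849 0.0496 0.1048]
scene 153 slope [-0.002  0.038] z 0.1036 centre [0.5856 0.0563 0.1067]
```

View pics/c9.png

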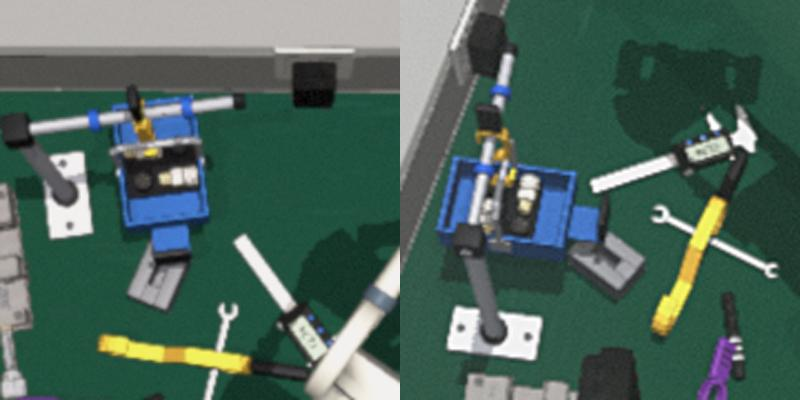

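The caddy hangs level from the hook at about (160,150) in the left crop. The calipers haven't moved. I'll wait about 1.5 s for it to come to rest, check it once more and hand in.

>>> carry_out --increments '[{"hand": -0.18,"x": 0,"y": 0,"z": 0,"ax": 0,"ay": 0,"az": 0},{"hand": -0.18,"x": 0,"y": 0,"z": 0,"ax": 0,"ay": 0,"az": 0},{"hand": -0.18,"x": 0,"y": 0,"z": 0,"ax": 0,"ay": 0,"az": 0},{"hand": -0.18,"x": 0,"y": 0,"z": 0,"ax": 0,"ay": 0,"az": 0},{"hand": -0.18,"x": 0,"y": 0,"z": 0,"ax": 0,"ay": 0,"az": 0},{"hand": -0.18,"x": 0,"y": 0,"z": 0,"ax": 0,"ay": 0,"az": 0},{"hand": -0.18,"x": 0,"y": 0,"z": 0,"ax": 0,"ay": 0,"az": 0},{"hand": -0.18,"x": 0,"y": 0,"z": 0,"ax": 0,"ay": 0,"az": 0},{"hand": -0.18,"x": 0,"y": 0,"z": 0,"ax": 0,"ay": 0,"az": 0},{"hand": -0.18,"x": 0,"y": 0,"z": 0,"ax": 0,"ay": 0,"az": 0},{"hand": -0.18,"x": 0,"y": 0,"z": 0,"ax": 0,"ay": 0,"az": 0},{"hand": -0.18,"x": 0,"y": 0,"z": 0,"ax": 0,"ay": 0,"az": 0}]'

```text
time: 24.8
position: [0.4387, -0.2703, 0.1974]
orientation: [-2.063, -2.369, 0.0]
force: [0.4, -0.2, -0.7]
gripper_width: 0.0358
gripper_force: 0.0
```

```bash
python3 f.py && python3 -c "
from workcell import *
print(finish_job())"
```

```text
top 201 slope [0.001 0.018] z 0.1028 centre [0.5846 0.0495 0.1053]
scene 157 slope [0.01 0.04] z 0.1037 centre [0.5858 0.0555 0.1069]
top 209 slope [0.003 0.011] z 0.1024 centre [0.5838 0.0497 0.1052]
scene 162 slope [0.004 0.02 ] z 0.1033 centre [0.5847 0.0556 0.107 ]
the job is handed in; nothing more can be done
None
```

The S-hook hangs on the rail between the collars, the caddy hangs level and still in its lower curl, and the job was handed in at about 25 s; on my first approach the large yellow decoy hook was knocked over, and it was left lying on the bench.

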